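# Click a drive cartridge into its desktop dock

## Task

Take the metal drive cartridge out of the desk organiser, put it upright into the slot of the white dock, and press it straight down gently, without forcing it, until the dock's sprung ball clicks into its notch and it stays fully home by itself after you let go. Leave the notebook, vase, mouse and mug where they are.

Things in the scene. Friction and masses are not known exactly. Their poses are not given: they have to be found in the camera images.
- cartridge: Drive cartridge: upright aluminium slab, black top cap, 20 mm thick (its x), 60 wide (its y), 120 tall (z), 105-210 g. Origin: centre of its underside. Each narrow side has a notch 5 mm deep, 10 to 20 mm above the underside; the bottom corners below are cut 5 mm at 45 degrees. Both ends are alike: it may go in either way round. It starts standing loosely in an organiser pocket.
- cartridge_top (a point): Centre of the cartridge's top face, 120 mm above its origin; axes as the cartridge's. Grip here across the 20 mm thickness, fingers from above: at most the lowest 61 mm go into the dock, so the upper 56 mm can be held.
- dock: White dock fixed to the desk: block 58 mm (its x) by 106 (its y) by 85 tall on a foot 70 by 118. Origin: centre of its underside. A vertical slot in its top, 21.6 by 61.6 mm (x, y), leaves the cartridge 0.8 mm on every side; its mouth widens 5 mm all round over the top 5 mm. All contact forces of cartridge on dock, sides included, must stay below 34 N in sum: push down with at most 12 N.
- dock_mouth (a point): Centre of the slot at the dock's top face, 85 mm above the desk; axes as the dock's, z up. Home for the cartridge's underside is 38 to 58 mm below this point: it differs each time, cannot be seen and must be felt. A solid stop lies about 3 mm below home. Let go before the click, the cartridge is pushed back up to about 24 mm short of home.
- dock_ball (a point): Middle of the slot's +y wall, 35 mm below the mouth: about where (within 10 mm up or down) a 10 mm steel ball stands 4 mm out of the wall, sprung with 6 to 9 N. It resists the last 16 mm before home, a spring plate below (5 to 6 N) the last 24 mm; together they need a push of 8 to 11 N. At home the ball snaps into the notch: the push needed falls to 2 N or less, then grows again.
- organiser: Wooden desk organiser fixed to the desk, 34 mm (its x) by 169 mm (its y), 35 mm tall; origin: centre of its underside. Two open pockets, inside 26 by 66 mm with a 4 mm thick floor, centred 47.5 mm from the origin towards its +y and -y. One holds the cartridge, the other the notebook.
- notebook: Grey hard-cover notebook standing in the other pocket of the organiser, 22 mm thick (its x), 60 mm wide (its y), 125 mm tall; no notches. Origin: centre of its underside. Leave it alone.
- vase: Small steel bud vase, 72 mm across, 135 mm tall, standing; origin: centre of its underside. Leave it alone.
- mouse: White computer mouse, 100 by 58 by 31 mm; origin: centre of its underside. Leave it alone.
- mug: White cup, 72 mm across, 85 mm tall; origin: centre of its underside. Leave it alone.

How it is judged:
By the outcome, as a careful person would: the job done as asked, in the order asked, and still so for the second after the job is handed in, with the robot touching nothing.
It also fails if it takes over 72 s, if anything falls off the work surface, if the arm or the gripper's body presses on something with over 40 N, if the wrist force passes 120 N, or if a joint passes its speed limit or range.

## Robot

A 6-joint arm with a two-finger parallel gripper is mounted at the origin on the work surface. World frame = base frame: x ahead of the robot, y to its left, z up, the work surface at z = 0. Lengths are in m, angles in rad, forces in N, time in s.
With the tool pointing down it reaches from about 0.35 to 0.975 m from the base axis. Payload 4.9 kg.
Tool frame: the origin (TCP) lies on the front face of the gripper's body, between the roots of the fingers; the fingertips stand ctrl.tip_extent ahead of it and the grasp point (between the pads) lies 54 mm ahead of it (ctrl.tip_extent is the distance from the TCP to the fingertips, in m); z points along the fingers, y is the line along which they close (so a half turn about z gives the same grasp; the last joint's range is limited). The gripper opens to 85 mm and grips with 20 to 120 N. Pads are 22 mm wide; open, the fingers measure 114 mm over their backs; the gripper's body (76 mm by 85 mm) begins 54 mm behind the grasp point. The pads swing forward as they close: fully open they stand 13 mm farther back than shut.
Start: joints at [1.113, 0.053, 1.613, -0, 1.476, -0.119], TCP at [0.208, 0.589, 0.304] pointing down, gripper open.
Joint ranges: [-3.01, 3.01], [-1.01, 2.22], [0.06, 2.58], [-1.02, 4.17], [0.09, 2.62], [-3.14, 3.14]. Speed limits (rad/s): [2.57, 2.57, 3.14, 3.14, 3.14, 3.14].

## Interface

Orientations are given as a rotation vector (axis times angle).
In Python, from station import ctrl gives the robot as it stands.
- The arm moves only by the tool apply_moves, never from a script. Its argument "rows" is one flat list of numbers, 6 for each row, row after row: the shift along the tool's x, y, z normalised to -1 to 1, where 1 is 0.6 m, then the turn, a rotation vector about the tool's x, y, z normalised to -1 to 1, where 1 is 90 degrees. A call has 1 to 20 rows; each row is the pose to reach, as a shift and turn from the pose commanded when the call began, along the tool's axes at that moment; what a row does not reach only later rows make up. A row lasts 1/10 s, in which the tool goes at most 50 mm and 8.59 degrees, less where a joint would pass 70% of its speed; a pose out of reach is approached as far as the arm can. A call with a number of a shift or a turn outside -1 to 1 is refused whole. A call with a gripper value outside its range is refused whole. "grip" is the opening, from 0 (shut) to 1 (fully open), set as the call begins (left out, the last holds). The fingers move at their own pace and stop on an object; "grip_force" is the grip in N (left out, the last holds). Time passes only in rows, so rows that repeat a pose let the fingers close. It gives the time, the measured TCP pose, the force, the opening and the grip force at its end, in the units of the state.
- ctrl.get_obs(): the state, without advancing time (a new reading comes with each control period).
- ctrl.get_image(name): name is "scene" or "top"; returns (picture, depth): 480x640x3 uint8, blue, green, red; 480x640 float32, m along the optical axis (not along the pixel's ray), 0 where there is no reading.
- ctrl.camera_model(name): a dict with "mtx" (3x3 intrinsics, pixels), "k1" (the pictures are not rectified: a ray, as slopes to the right and down, at radius r is drawn at 1 + k1 r^2 times it, then the intrinsics apply), "R" (3x3) and "t" (3): a world point X has camera coordinates R X + t. Camera axes: x right, y down, z forward; pixel columns grow to the right and rows downward; lengths in m; the calibration is good to about 2 mm. A picture is of the moment at which its call begins. camera_model takes no time and is no camera call.
- ctrl.finish_job(): hands the job in; it is judged then, once.
The state is a dict: "t": time; "q": joint angles; "dq": joint speeds; "effort": joint torques, N m; "tool_pos": TCP position; "tool_rot": TCP orientation; "contact_force": force on the tool from outside, world axes, zero at the start; "wrist_torque": the same for the moment, N m; "opening": finger opening in m; "grip_force": force on a finger pad.
Only numpy, scipy, OpenCV 4.12 (cv2) and the standard library are available. Lean on these libraries where they do the work, as an engineer would, in place of code of your own. Each camera call takes 0.05 s, during which the arm holds its last target. There are 200 camera calls.

## Working session

There is one attempt and no reset: what is moved stays moved. The work goes in short steps, Python scripts to look and compute and a tool call to move; the robot and the scene stay as the last step left them, time stands still between calls to the robot, and variables do not carry over. Pictures are saved under pics/ and viewed, at most 10 in all, crops included, and the job is handed in when it is done.

Besides the shell and the picture viewer there is one more tool, called after "Call:" as name(argument=value, ...) on one line, values as JSON. apply_moves: Moves the arm, as the interface text tells. Its arguments: {"type":"object","properties":{"rows":{"type":"array","items":{"type":"number"}},"grip":{"type":"number"},"grip_force":{"type":"number"}},"required":["rows"]}

```bash
mkdir -p pics; ls; cat > h.py <<'E'
import numpy as np, cv2
from station import ctrl
def grab(n):
    im,d=ctrl.get_image(n); m=ctrl.camera_model(n); np.savez('/tmp/'+n,im=im,d=d,**{k:np.array(m[k]) for k in m}); return im,d
def cloud(n):
    z=np.load('/tmp/'+n+'.npz'); d=z['d']; K=z['mtx']; k1=float(z['k1'])
    v,u=np.mgrid[0:480,0:640].astype(float)
    p=cv2.undistortPoints(np.stack([u.ravel(),v.ravel()],1)[:,None],K,np.array([k1,0,0,0.]))[:,0]
    P=np.c_[p*d.reshape(-1,1),d.ravel()]
    W=(P-z['t'])@z['R']
    W[d.ravel()==0]=np.nan
    return W.reshape(480,640,3),z['im']
E
python3 - <<'E'
from h import *
for n in('scene','top'):
    im,d=grab(n); cv2.imwrite(f'pics/{n}0.png',im); m=ctrl.camera_model(n); print(n,(-m['R'].T@m['t']).round(3),m['k1'])
print(ctrl.get_obs(),ctrl.tip_extent)
E
```

```text
pics
scene [1.269 0.395 0.736] -0.04800169658137467
top [0.521 0.109 1.115] -0.0913544419735535
{'t': 0.1, 'q': array([ 1.11299996e+00,  5.33112047e-02,  1.61415743e+00, -3.41753155e-05,
        1.47601617e+00, -1.18980490e-01]), 'dq': array([ 0.00022788, -0.0009139 , -0.00194269, -0.00073075, -0.00155356,
        0.00145662]), 'effort': array([ 1.38789542e-04, -3.94904280e+01, -3.71363640e+01, -1.22850406e-04,
        3.86977452e-03, -9.53107161e-06]), 'tool_pos': array([0.20753372, 0.58907889, 0.30277277]), 'tool_rot': array([-5.29578227e-01, -3.09612129e+00,  2.86417020e-03]), 'contact_force': array([-0.08339275, -0.67135066, -0.19103746]), 'wrist_torque': array([-0.04242206,  0.01766839, -0.05255885]), 'grip_force': 0.0, 'opening': 0.08513869449122304} 0.0726
```

View pics/scene0.png

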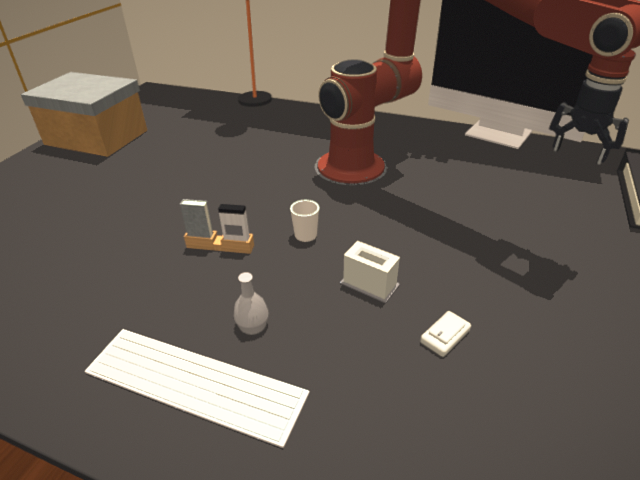

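View pics/top0.png

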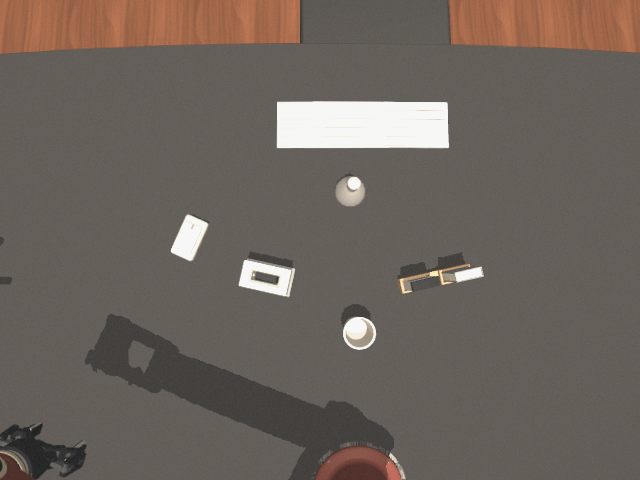

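The scene view shows the cartridge with its black cap at (233,225), the notebook at (197,220), and the dock at (371,270). In the top view, the cartridge's cap is at about (427,284), the notebook at (468,274), the dock slot at (266,278), the mug at (359,332) and the vase at (350,190).

```bash
python3 - <<'E'
from h import *
W,im=cloud('top'); W2,im2=cloud('scene')
def rect(P):
    (c,s,a)=cv2.minAreaRect((P[:,:2]*1000).astype(np.float32)); return np.round(c,1),np.round(s,1),round(a,1)
def sel(W,u0,u1,v0,v1,z0,z1):
    Q=W[v0:v1,u0:u1].reshape(-1,3); return Q[(Q[:,2]>z0)&(Q[:,2]<z1)]
def rep(n,P): print(n,len(P),'mean',(np.mean(P,0)*1000).round(1),rect(P))
rep('tab',sel(W,200,300,310,330,-.02,.02))
rep('cart top',sel(W,395,445,262,302,.115,.135))
rep('note top',sel(W,440,492,255,295,.12,.14))
rep('dock top',sel(W,232,302,250,302,.08,.092))
rep('org',sel(W,395,492,255,300,.028,.042))
rep('mug',sel(W,335,385,310,355,.06,.1)); rep('vase',sel(W,325,375,165,215,.03,.15))
rep('scene cart top',sel(W2,215,250,198,216,.118,.135))
rep('scene cart',sel(W2,215,250,198,256,.045,.13))
rep('scene dock top',sel(W2,335,405,235,285,.08,.09))
P=sel(W,395,492,255,300,.0,.2); print(np.histogram(P[:,2],bins=np.arange(0,.15,.01)))
cv2.imwrite('pics/c.png',np.hstack([cv2.resize(im[250:310,385:500],None,fx=4,fy=4,interpolation=2)[:, :400],cv2.resize(im[250:310,225:325],None,fx=4,fy=4,interpolation=2)]))
E
```

```text
tab 1989 mean [4.092e+02 2.570e+02 1.000e-01] (array([409.1, 257.5]), array([238.2,  46.2]), 89.8)
cart top 294 mean [ 495.3 -134.9  123.8] (array([ 495.2, -135.6]), array([21. , 61.7]), 12.5)
note top 308 mean [ 514.3 -227.8  127. ] (array([ 511.3, -212.3]), array([22.4, 96.4]), 11.3)
dock top 956 mean [510.6 212.2  84.9] (array([510.6, 211.9]), array([105.9,  57.7]), 77.3)
org 258 mean [ 508.4 -168.6   34.4] (array([ 505.1, -181.5]), array([ 34.2, 170. ]), 11.8)
mug 288 mean [382.4   0.4  79.4] (array([386.4,   4.1]), array([71. , 66.9]), 0.5)
vase 710 mean [703.9  20.4  77.7] (array([709.6,  18.1]), array([69.9, 63.7]), 45.5)
scene cart top 190 mean [ 497.4 -134.8  123.9] (array([ 496. , -135.9]), array([28.3, 61.3]), 16.6)
scene cart 855 mean [ 501.4 -132.1   91.7] (array([ 496.1, -136.4]), array([28.3, 63.8]), 16.6)
scene dock top 763 mean [511.6 213.   84.6] (array([510.1, 212.3]), array([107.4,  62.8]), 78.1)
(array([1379,   68,   91,  235,   26,   37,   32,   37,   40,   31,   30,
         43,  561,   26]), array([0.  , 0.01, 0.02, 0.03, 0.04, 0.05, 0.06, 0.07, 0.08, 0.09, 0.1 ,
       0.11, 0.12, 0.13, 0.14]))
```

View pics/c.png

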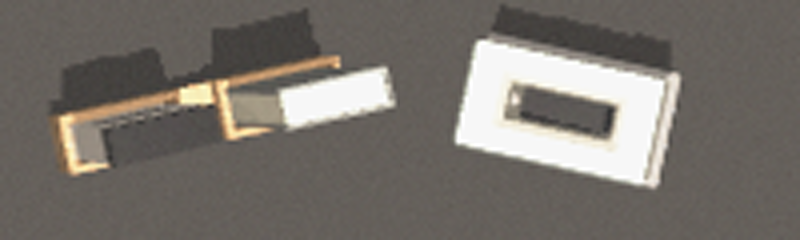

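```bash
cat >> h.py <<'E'
from scipy.spatial.transform import Rotation as Rn
def go(x,y,z,yaw):
    "row for TCP target (mm), pointing down, tool y at yaw deg"
    o=ctrl.get_obs(); R=Rn.from_rotvec(o['tool_rot']); c,s=np.cos(np.radians(yaw)),np.sin(np.radians(yaw))
    T=Rn.from_matrix(np.array([[s,c,0],[-c,s,0],[0,0,-1.]]))
    sh=R.inv().apply(np.array([x,y,z])/1000-o['tool_pos'])/.6; tu=(R.inv()*T).as_rotvec()/(np.pi/2)
    print(np.r_[sh,tu].round(5).tolist()); print('t',o['t'],(o['tool_pos']*1e3).round(1),'F',o['contact_force'].round(2),'open',o['opening'])
E
python3 -c "
from h import *
go(495.3,-135.3,260,12.2)"
```

```text
Traceback (most recent call last):
  File "h.py", line 17, in go
    T=Rn.from_matrix(np.array([[s,c,0],[-c,s,0],[0,0,-1.]]))
  File "scipy/spatial/transform/_rotation.pyx", line 1143, in scipy.spatial.transform._rotation.Rotation.from_matrix
ValueError: Non-positive determinant (left-handed or null coordinate frame) in rotation matrix 0: [[ 0.2113248   0.97741589  0.        ]
 [-0.97741589  0.2113248   0.        ]
 [ 0.          0.         -1.        ]].
```

```bash
sed -i 's/\[\[s,c,0\],\[-c,s,0\]/[[-s,c,0],[c,s,0]/' h.py
python3 -c "
from h import *
go(495.3,-135.3,260,12.2)"
```

```text
[-0.85362, -0.97912, 0.07297, -0.00115, 0.0005, 0.64875]
t 0.1 [207.5 589.1 302.8] F [-0.08 -0.67 -0.19] open 0.08513869449122304
```

Call:
apply_moves(rows=[-0.8536,-0.9791,0.073,-0.0011,0.0005,0.6488,-0.8536,-0.9791,0.073,-0.0011,0.0005,0.6488,-0.8536,-0.9791,0.073,-0.0011,0.0005,0.6488,-0.8536,-0.9791,0.073,-0.0011,0.0005,0.6488,-0.8536,-0.9791,0.073,-0.0011,0.0005,0.6488,-0.8536,-0.9791,0.073,-0.0011,0.0005,0.6488,-0.8536,-0.9791,0.073,-0.0011,0.0005,0.6488,-0.8536,-0.9791,0.073,-0.0011,0.0005,0.6488,-0.8536,-0.9791,0.073,-0.0011,0.0005,0.6488,-0.8536,-0.9791,0.073,-0.0011,0.0005,0.6488,-0.8536,-0.9791,0.073,-0.0011,0.0005,0.6488,-0.8536,-0.9791,0.073,-0.0011,0.0005,0.6488,-0.8536,-0.9791,0.073,-0.0011,0.0005,0.6488,-0.8536,-0.9791,0.073,-0.0011,0.0005,0.6488,-0.8536,-0.9791,0.073,-0.0011,0.0005,0.6488,-0.8536,-0.9791,0.073,-0.0011,0.0005,0.6488,-0.8536,-0.9791,0.073,-0.0011,0.0005,0.6488,-0.8536,-0.9791,0.073,-0.0011,0.0005,0.6488,-0.8536,-0.9791,0.073,-0.0011,0.0005,0.6488,-0.8536,-0.9791,0.073,-0.0011,0.0005,0.6488], grip=1)

```text
t: 2.1
tool_pos: [0.4952, -0.1337, 0.2601]
tool_rot: [-1.971, -2.446, -0.003]
contact_force: [0.0, -0.2, -1.0]
opening: 0.0853
grip_force: 0.0
```

```bash
python3 -c "
from h import *
go(495.3,-135.3,148,12.2)"
```

```text
[-0.003, -0.00068, 0.18686, 0.00073, -0.00097, 0.00101]
t 2.1 [ 495.2 -133.7  260.1] F [ 0.02 -0.19 -1.03] open 0.08530473961727299
```

Call:
apply_moves(rows=[0,0,0.04,0,0,0,0,0,0.08,0,0,0,0,0,0.12,0,0,0,0,0,0.15,0,0,0,0,0,0.17,0,0,0,0,0,0.18,0,0,0,0,0,0.187,0,0,0,0,0,0.187,0,0,0,0,0,0.187,0,0,0])

```text
t: 3.0
tool_pos: [0.4961, -0.1348, 0.1488]
tool_rot: [1.972, 2.444, 0.003]
contact_force: [0.6, -0.0, -0.9]
opening: 0.0855
grip_force: 0.0
```

```bash
python3 -c "
from h import *
go(495.3,-135.3,148,12.2)"
```

```text
[-0.00053, -0.00151, 0.00138, 0.00149, -0.00034, 5e-05]
t 3.0 [ 496.1 -134.8  148.8] F [ 0.58 -0.02 -0.91] open 0.08550288863623196
```

Call:
apply_moves(rows=[0,-0.001,0.001,0,0,0,0,-0.001,0.001,0,0,0,0,-0.001,0.001,0,0,0,0,-0.001,0.001,0,0,0,0,-0.001,0.001,0,0,0,0,-0.001,0.001,0,0,0,0,-0.001,0.001,0,0,0,0,-0.001,0.001,0,0,0,0,-0.001,0.001,0,0,0,0,-0.001,0.001,0,0,0], grip=0, grip_force=50)

```text
t: 4.0
tool_pos: [0.4951, -0.1348, 0.1475]
tool_rot: [-1.973, -2.445, -0.003]
contact_force: [-0.3, -1.5, 0.8]
opening: 0.0195
grip_force: 50.6
```

Call:
apply_moves(rows=[0,0,-0.02,0,0,0,0,0,-0.05,0,0,0,0,0,-0.09,0,0,0,0,0,-0.13,0,0,0,0,0,-0.17,0,0,0,0,0,-0.2,0,0,0,0,0,-0.21,0,0,0,0,0,-0.217,0,0,0,0,0,-0.217,0,0,0,0,0,-0.217,0,0,0])

```text
t: 5.0
tool_pos: [0.4944, -0.1348, 0.2762]
tool_rot: [-1.971, -2.443, -0.002]
contact_force: [-0.5, 0.6, -1.2]
opening: 0.0195
grip_force: 50.3
```

```bash
python3 - <<'E'
from h import *
im,d=grab('scene'); grab('top'); cv2.imwrite('pics/s2.png',im)
W,im=cloud('top'); o=ctrl.get_obs(); t=o['tool_pos']; print(t,o['contact_force'],o['opening'])
ok=(abs(W[...,0]-t[0])<.1)&(abs(W[...,1]-t[1])<.1)&(W[...,2]>.1)&(W[...,2]<.27)
W2,_=cloud('scene')
ok2=(abs(W2[...,0]-t[0])<.07)&(abs(W2[...,1]-t[1])<.06)&(W2[...,2]>.1)&(W2[...,2]<.255)
P=W2[ok2]; print(len(P)); print(np.histogram(P[:,2],bins=np.arange(.1,.26,.01)))
f=P[(P[:,2]<.195)]
# front faces: fit planes via height bins
for a in np.arange(.135,.195,.01):
    Q=f[(f[:,2]>a)&(f[:,2]<a+.01)]
    if len(Q)>10: print(round(a,3),len(Q),[np.round(k,1) for k in cv2.minAreaRect((Q[:,:2]*1e3).astype(np.float32))],Q[:,2].min())
print(np.percentile(f[:,2],[0,1,5]))
E
```

```text
[ 0.49443902 -0.13476435  0.27614275] [ 0.095689   -0.18426268 -2.49729379] 0.01942305148971952
1232
(array([  0,   0,   0,  56, 103,  92, 101, 103, 109, 109,  87, 102, 113,
       102,  67]), array([0.1 , 0.11, 0.12, 0.13, 0.14, 0.15, 0.16, 0.17, 0.18, 0.19, 0.2 ,
       0.21, 0.22, 0.23, 0.24, 0.25]))
0.135 105 [array([ 501.3, -132.9]), array([19.5, 61.2]), np.float64(27.5)] 0.13502758008165044
0.145 86 [array([ 501.1, -132.3]), array([20.8, 62.4]), np.float64(29.6)] 0.1451848871112832
0.155 99 [array([ 503.8, -131.9]), array([18.9, 61.7]), np.float64(27.9)] 0.15507723902462575
0.165 106 [array([ 503.2, -130.9]), array([21.2, 62.6]), np.float64(30.0)] 0.16502527225156363
0.175 105 [array([ 504.3, -131.9]), array([21.9, 62.4]), np.float64(27.3)] 0.17509505163136985
0.185 107 [array([ 502.7, -131.9]), array([20.8, 63.2]), np.float64(29.3)] 0.18500777177775335
[0.13333395 0.1344156  0.13706052]
```

View pics/s2.png

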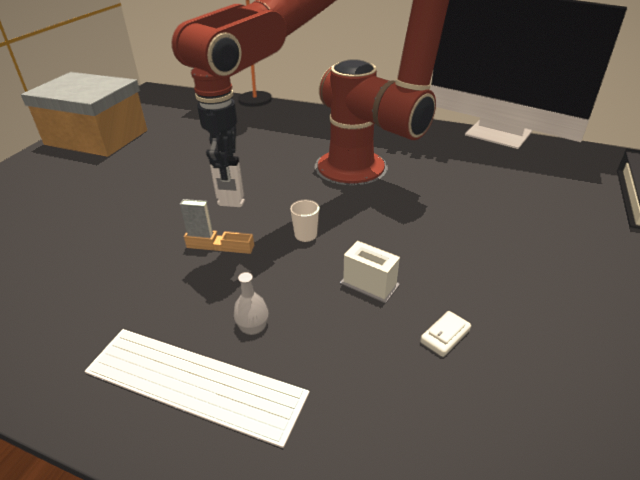

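The cartridge hangs upright from the gripper at about (229,190), and its pocket is empty. The notebook at (197,220) and the dock at (371,270) haven't moved.

```bash
python3 -c "
from h import *
go(510.6,212,276,-12.7)"
```

```text
[0.5592, 0.14843, 0.00174, -0.0009, -0.00171, 0.27663]
t 5.1 [ 494.4 -134.8  276.1] F [ 0.1  -0.18 -2.5 ] open 0.01942305148971952
```

Call:
apply_moves(rows=[0.05,0.013,0,0,0,0.03,0.1,0.027,0,0,0,0.05,0.16,0.042,0,0,0,0.08,0.22,0.058,0,0,0,0.11,0.28,0.074,0,0,0,0.14,0.34,0.09,0,0,0,0.17,0.4,0.106,0,0,0,0.2,0.46,0.122,0,0,0,0.23,0.51,0.135,0,0,0,0.255,0.54,0.143,0,0,0,0.27,0.5592,0.1484,0,0,0,0.2766,0.5592,0.1484,0,0,0,0.2766,0.5592,0.1484,0,0,0,0.2766,0.5592,0.1484,0.04,0,0,0.2766,0.5592,0.1484,0.045,0,0,0.2766,0.5592,0.1484,0.045,0,0,0.2766,0.5592,0.1484,0.045,0,0,0.2766])

```text
t: 6.8
tool_pos: [0.5113, 0.2114, 0.2517]
tool_rot: [-2.454, -1.961, -0.003]
contact_force: [-0.3, 0.3, -1.9]
opening: 0.0193
grip_force: 50.3
```

```bash
cat > fit.py <<'E'
from h import *
from scipy.optimize import least_squares
# average several depth frames, fit vertical box to cartridge & dock in scene cam
Ws=[]
for i in range(3):
    im,d=grab('scene'); Ws.append(cloud('scene')[0])
cv2.imwrite('pics/s3.png',im[180:320,290:450].repeat(4,0).repeat(4,1))
P=np.concatenate([w.reshape(-1,3) for w in Ws]); P=P[~np.isnan(P[:,0])]
o=ctrl.get_obs(); t=o['tool_pos']; print('tcp',(t*1e3).round(1),np.degrees(Rn.from_rotvec(o['tool_rot']).as_matrix()[:,2]).round(2))
def fit(P,c0,yaw0,hx,hy,tilt):
    def res(p):
        q=P*1e3-[p[0],p[1],0]
        if tilt: q=q-np.c_[p[3]*(P[:,2]*1e3-160),p[4]*(P[:,2]*1e3-160),0*P[:,0]]
        a=np.radians(p[2]); x=np.cos(a)*q[:,0]+np.sin(a)*q[:,1]; y=-np.sin(a)*q[:,0]+np.cos(a)*q[:,1]
        dx,dy=abs(x)-hx,abs(y)-hy
        out=np.hypot(np.maximum(dx,0),np.maximum(dy,0)); return out+np.minimum(np.maximum(dx,dy),0)
    s=least_squares(res,[*c0,yaw0]+([0,0] if tilt else []),loss='soft_l1',f_scale=.7)
    print(len(P),s.x.round(3),'rms',np.sqrt(np.mean(res(s.x)**2)).round(2)); return s.x
zb=t[2]-.1435; near=np.hypot(P[:,0]-t[0],P[:,1]-t[1])
dock=P[(near<.075)&(P[:,2]>.015)&(P[:,2]<.078)]
c=P[(near<.05)&(P[:,2]>zb+.022)&(P[:,2]<zb+.068)]
D=fit(dock,(510.6,212),-12.7,29,53,False)
C=fit(c,(t[0]*1e3,t[1]*1e3),-12.7,10,30,True)
e=C[:2]-D[:2]; a=np.radians(D[2]); print('cart-dock in dock axes',(np.cos(a)*e[0]+np.sin(a)*e[1]).round(2),(-np.sin(a)*e[0]+np.cos(a)*e[1]).round(2),'yaw err',(C[2]-D[2]).round(2),'zb',P[(near<.05)&(P[:,2]>zb-.006)][:,2].min())
go(510.6,212,t[2]*1e3,-12.7)
E
python3 fit.py
```

```text
tcp [511.6 211.8 252.2] [  0.14   0.12 -57.3 ]
3910 [509.392 212.01  -12.667] rms 6.41
1574 [ 5.11357e+02  2.10601e+02 -1.24990e+01  1.70000e-02 -2.00000e-03] rms 1.15
cart-dock in dock axes 2.23 -0.94 yaw err 0.17 zb 0.10716631709354281
[4e-05, -0.00165, -0.0, 0.00124, -0.00161, -0.00011]
t 6.95 [511.6 211.8 252.2] F [ 0.5  -0.74 -2.15] open 0.01954722830907211
```

View pics/s3.png

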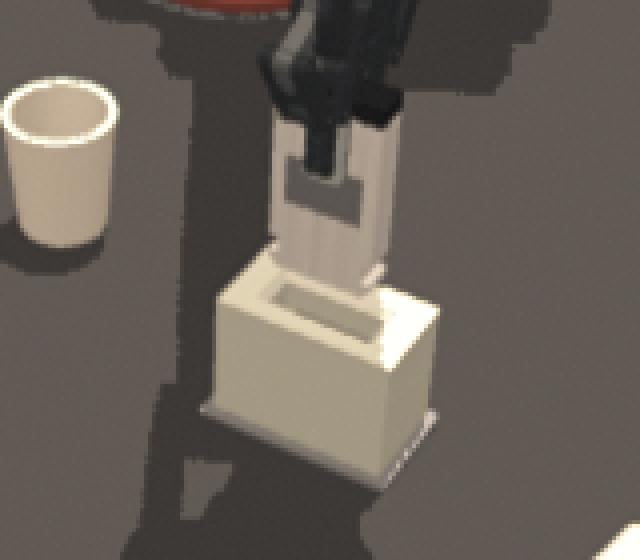

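The view shows the cartridge hanging over the dock. Its bottom edge is at about crop (330,285), just above the slot at (328,312), and the yaw matches. I'll refine the fits without the outliers.

```bash
python3 - <<'E'
s=open('fit.py').read()
s=s.replace("D=fit(","""D=fit(dock,(510.6,212),-12.7,29,53,False)
def inl(P,p,hx,hy,k):
    q=P[:,:2]*1e3-p[:2]
    if len(p)>3: q=q-np.outer(P[:,2]*1e3-160,p[3:])
    a=np.radians(p[2]); x=np.cos(a)*q[:,0]+np.sin(a)*q[:,1]; y=-np.sin(a)*q[:,0]+np.cos(a)*q[:,1]
    return P[abs(np.maximum(abs(x)-hx,abs(y)-hy))<k]
D=fit(inl(dock,D,29,53,4),(510.6,212),-12.7,29,53,False)
#""",1).replace("e=C[:2]","C=fit(inl(c,C,10,30,2.5),C[:2],-12.7,10,30,True);C0=C[:2]+C[3:]*(zb*1e3-160);print('bottom',C0)\nC[:2]=C0\ne=C[:2]",1)
open('fit.py','w').write(s)
E
python3 fit.py
python3 - <<'E'
from h import *
# slot centre from top view stored images (first frame): edge of hole in dock top
W,im=cloud('top')
E
```

```text
tcp [511.3 211.8 251.7] [  0.09   0.11 -57.3 ]
3871 [509.42  212.003 -12.722] rms 6.45
3409 [509.12  212.026 -12.799] rms 1.13
1579 [ 5.11253e+02  2.10952e+02 -1.26550e+01  1.50000e-02  3.00000e-03] rms 1.16
1522 [ 5.11262e+02  2.10961e+02 -1.26690e+01  1.60000e-02  3.00000e-03] rms 1.04
bottom [510.43525252 210.80825065]
cart-dock in dock axes 1.55 -0.9 yaw err 0.13 zb 0.1063765307009712
[-1e-05, -0.00121, -0.0, 0.00076, -0.0014, 2e-05]
t 7.1 [511.3 211.8 251.7] F [ 0.75 -0.34 -2.96] open 0.019085571550430076
```

Call:
apply_moves(rows=[0.0013,-0.0017,0.01,0,0,0,0.0013,-0.0017,0.02,0,0,0,0.0013,-0.0017,0.03,0,0,0,0.0013,-0.0017,0.035,0,0,0,0.0013,-0.0017,0.035,0,0,0,0.0013,-0.0017,0.035,0,0,0,0.0013,-0.0017,0.035,0,0,0])

```text
t: 7.8
tool_pos: [0.5105, 0.2129, 0.2304]
tool_rot: [-2.453, -1.962, -0.003]
contact_force: [0.3, 0.5, -2.7]
opening: 0.0191
grip_force: 50.3
```

Call:
apply_moves(rows=[0,0,0.002,0,0,0,0,0,0.004,0,0,0,0,0,0.006,0,0,0,0,0,0.006,0,0,0])

```text
t: 8.2
tool_pos: [0.5101, 0.2128, 0.2262]
tool_rot: [-2.453, -1.962, -0.002]
contact_force: [-0.5, 0.2, -1.6]
opening: 0.0198
grip_force: 50.3
```

```bash
python3 -c "
from h import *
go(510.6,212,200,-12.7);print(ctrl.get_obs()['wrist_torque'])"
```

```text
[-0.00121, 0.00106, 0.04361, -4e-05, -0.00099, 2e-05]
t 8.2 [510.1 212.8 226.2] F [-0.51  0.21 -1.58] open 0.01978237292126683
[-0.02254017  0.0011045  -0.025627  ]
```

Call:
apply_moves(rows=[0,0,0.0015,0,0,0,0,0,0.003,0,0,0,0,0,0.003,0,0,0])

```text
t: 8.5
tool_pos: [0.5102, 0.2128, 0.2245]
tool_rot: [-2.453, -1.962, -0.002]
contact_force: [0.3, -0.3, -2.9]
opening: 0.0196
grip_force: 50.3
```

Call:
apply_moves(rows=[0,0,0.0015,0,0,0,0,0,0.003,0,0,0,0,0,0.003,0,0,0])

```text
t: 8.8
tool_pos: [0.5102, 0.2128, 0.2227]
tool_rot: [-2.453, -1.962, -0.002]
contact_force: [1.7, 0.8, -1.7]
opening: 0.0193
grip_force: 50.3
```

Call:
apply_moves(rows=[0,0,0.0015,0,0,0,0,0,0.003,0,0,0,0,0,0.003,0,0,0])

```text
t: 9.1
tool_pos: [0.5102, 0.2128, 0.2209]
tool_rot: [-2.453, -1.962, -0.002]
contact_force: [0.1, -0.0, -1.4]
opening: 0.0193
grip_force: 50.3
```

Call:
apply_moves(rows=[0,0,0.0015,0,0,0,0,0,0.003,0,0,0,0,0,0.005,0,0,0,0,0,0.005,0,0,0])

```text
t: 9.5
tool_pos: [0.5101, 0.2128, 0.2178]
tool_rot: [-2.453, -1.962, -0.002]
contact_force: [0.4, 0.8, -0.7]
opening: 0.0195
grip_force: 50.3
```

Call:
apply_moves(rows=[0,0,0.0015,0,0,0,0,0,0.003,0,0,0,0,0,0.005,0,0,0,0,0,0.005,0,0,0])

```text
t: 9.9
tool_pos: [0.5102, 0.2128, 0.2148]
tool_rot: [-2.453, -1.962, -0.002]
contact_force: [-0.4, 0.1, -2.5]
opening: 0.0197
grip_force: 50.3
```

Call:
apply_moves(rows=[0,0,0.0015,0,0,0,0,0,0.003,0,0,0,0,0,0.005,0,0,0,0,0,0.005,0,0,0])

```text
t: 10.3
tool_pos: [0.5102, 0.2128, 0.2119]
tool_rot: [-2.453, -1.962, -0.002]
contact_force: [0.3, 0.1, -2.1]
opening: 0.0194
grip_force: 50.3
```

Call:
apply_moves(rows=[0,0,0.0015,0,0,0,0,0,0.003,0,0,0,0,0,0.005,0,0,0,0,0,0.005,0,0,0])

```text
t: 10.7
tool_pos: [0.5102, 0.2128, 0.2088]
tool_rot: [-2.453, -1.962, -0.002]
contact_force: [0.6, -0.4, -2.2]
opening: 0.019
grip_force: 50.3
```

Call:
apply_moves(rows=[0,0,0.0015,0,0,0,0,0,0.003,0,0,0,0,0,0.005,0,0,0,0,0,0.005,0,0,0])

```text
t: 11.1
tool_pos: [0.5105, 0.2129, 0.2064]
tool_rot: [-2.453, -1.962, -0.003]
contact_force: [-0.5, -0.3, -1.6]
opening: 0.0196
grip_force: 50.5
```

Call:
apply_moves(rows=[0,0,0.0015,0,0,0,0,0,0.003,0,0,0,0,0,0.005,0,0,0,0,0,0.005,0,0,0])

```text
t: 11.5
tool_pos: [0.5106, 0.213, 0.2034]
tool_rot: [-2.453, -1.962, -0.004]
contact_force: [-0.6, -0.3, 3.2]
opening: 0.0196
grip_force: 51.2
```

Call:
apply_moves(rows=[0,0,0.0015,0,0,0,0,0,0.003,0,0,0,0,0,0.005,0,0,0,0,0,0.005,0,0,0])

```text
t: 11.9
tool_pos: [0.5105, 0.2129, 0.2]
tool_rot: [-2.453, -1.962, -0.004]
contact_force: [-0.3, 0.9, 3.3]
opening: 0.0193
grip_force: 51.1
```

Call:
apply_moves(rows=[0,0,0.0015,0,0,0,0,0,0.003,0,0,0,0,0,0.004,0,0,0,0,0,0.004,0,0,0])

```text
t: 12.3
tool_pos: [0.5103, 0.2129, 0.1976]
tool_rot: [-2.453, -1.962, -0.003]
contact_force: [0.7, 0.7, 4.2]
opening: 0.0194
grip_force: 51.1
```

Call:
apply_moves(rows=[0,0,0.0015,0,0,0,0,0,0.003,0,0,0,0,0,0.003,0,0,0])

```text
t: 12.6
tool_pos: [0.5103, 0.2129, 0.1957]
tool_rot: [-2.453, -1.962, -0.002]
contact_force: [1.6, 0.5, 3.5]
opening: 0.0196
grip_force: 51.2
```

Call:
apply_moves(rows=[0,0,0.0015,0,0,0,0,0,0.003,0,0,0,0,0,0.003,0,0,0])

```text
t: 12.9
tool_pos: [0.5103, 0.2125, 0.1944]
tool_rot: [2.453, 1.962, 0.001]
contact_force: [-0.9, -2.5, 6.7]
opening: 0.0195
grip_force: 51.6
```

Call:
apply_moves(rows=[0,0,0.0015,0,0,0,0,0,0.003,0,0,0,0,0,0.003,0,0,0])

```text
t: 13.2
tool_pos: [0.5105, 0.2124, 0.1933]
tool_rot: [2.453, 1.962, 0.001]
contact_force: [-1.1, -1.9, 7.6]
opening: 0.0193
grip_force: 51.8
```

Call:
apply_moves(rows=[0,0,0.0015,0,0,0,0,0,0.003,0,0,0,0,0,0.003,0,0,0])

```text
t: 13.5
tool_pos: [0.5104, 0.2124, 0.191]
tool_rot: [2.453, 1.962, 0.001]
contact_force: [-0.2, -1.9, 5.5]
opening: 0.0194
grip_force: 51.5
```

Call:
apply_moves(rows=[0,0,0.0015,0,0,0,0,0,0.003,0,0,0,0,0,0.003,0,0,0])

```text
t: 13.8
tool_pos: [0.5104, 0.2124, 0.1888]
tool_rot: [2.453, 1.962, 0.001]
contact_force: [0.4, -1.6, 4.4]
opening: 0.0197
grip_force: 51.3
```

```bash
python3 -c "
from h import *
go(510.2,212.8,180,-12.7);print(ctrl.get_obs()['wrist_torque'])"
```

```text
[0.00062, -0.00048, 0.01463, 0.00051, -0.00019, 2e-05]
t 13.8 [510.4 212.4 188.8] F [ 0.44 -1.59  4.42] open 0.01972217210050531
[-0.4415306  -0.19492074  0.00461441]
```

Call:
apply_moves(rows=[0,0,0.0015,0,0,0,0,0,0.003,0,0,0,0,0,0.003,0,0,0])

```text
t: 14.1
tool_pos: [0.5103, 0.2124, 0.1868]
tool_rot: [2.453, 1.962, 0.001]
contact_force: [1.1, -2.8, 4.4]
opening: 0.0194
grip_force: 51.2
```

Call:
apply_moves(rows=[0,0,0.001,0,0,0,0,0,0.002,0,0,0,0,0,0.002,0,0,0])

```text
t: 14.4
tool_pos: [0.5102, 0.2125, 0.1852]
tool_rot: [-2.453, -1.962, -0.001]
contact_force: [1.5, -3.3, 2.0]
opening: 0.0193
grip_force: 51.0
```

Call:
apply_moves(rows=[0,0,0.001,0,0,0,0,0,0.002,0,0,0,0,0,0.002,0,0,0])

```text
t: 14.7
tool_pos: [0.5099, 0.2126, 0.1836]
tool_rot: [-2.453, -1.961, 0.0]
contact_force: [1.2, -4.7, 0.4]
opening: 0.0195
grip_force: 50.8
```

Call:
apply_moves(rows=[0,0,0.001,0,0,0,0,0,0.002,0,0,0,0,0,0.002,0,0,0])

```text
t: 15.0
tool_pos: [0.5097, 0.2128, 0.1826]
tool_rot: [-2.452, -1.961, -0.0]
contact_force: [-1.7, -3.9, -0.0]
opening: 0.0193
grip_force: 50.6
```

Call:
apply_moves(rows=[0,0,0.001,0,0,0,0,0,0.001,0,0,0,0,0,0.001,0,0,0])

```text
t: 15.3
tool_pos: [0.5099, 0.213, 0.1823]
tool_rot: [-2.452, -1.961, -0.001]
contact_force: [-1.5, -2.4, -0.0]
opening: 0.0196
grip_force: 50.5
```

Call:
apply_moves(rows=[0,0,0.001,0,0,0,0,0,0.001,0,0,0,0,0,0.001,0,0,0])

```text
t: 15.6
tool_pos: [0.5102, 0.2131, 0.182]
tool_rot: [-2.452, -1.961, -0.003]
contact_force: [-1.1, -1.6, -0.1]
opening: 0.0194
grip_force: 50.7
```

Call:
apply_moves(rows=[0,0,0.001,0,0,0,0,0,0.001,0,0,0,0,0,0.001,0,0,0])

```text
t: 15.9
tool_pos: [0.5105, 0.2131, 0.1817]
tool_rot: [-2.453, -1.961, -0.004]
contact_force: [-1.8, -1.3, 0.7]
opening: 0.0194
grip_force: 50.7
```

Call:
apply_moves(rows=[0,0,0.001,0,0,0,0,0,0.001,0,0,0,0,0,0.001,0,0,0])

```text
t: 16.2
tool_pos: [0.5106, 0.2131, 0.1813]
tool_rot: [-2.453, -1.962, -0.004]
contact_force: [-0.5, -0.0, 3.4]
opening: 0.0195
grip_force: 51.0
```

Call:
apply_moves(rows=[0,0,0,0,0,0,0,0,0,0,0,0,0,0,0,0,0,0,0,0,0,0,0,0,0,0,0,0,0,0,0,0,0,0,0,0,0,0,0,0,0,0,0,0,0,0,0,0], grip=1)

```text
t: 17.0
tool_pos: [0.5103, 0.2129, 0.1809]
tool_rot: [-2.453, -1.962, -0.003]
contact_force: [-0.3, -0.1, -0.7]
opening: 0.0851
grip_force: 0.0
```

Call:
apply_moves(rows=[0,0,-0.02,0,0,0,0,0,-0.06,0,0,0,0,0,-0.11,0,0,0,0,0,-0.17,0,0,0,0,0,-0.2,0,0,0,-0.1,0,-0.2,0,0,0,-0.1,-0.2,-0.2,0,0,0,-0.1,-0.2,-0.2,0,0,0,-0.1,-0.2,-0.2,0,0,0,-0.1,-0.2,-0.2,0,0,0])

```text
t: 18.0
tool_pos: [0.3783, 0.1808, 0.3018]
tool_rot: [-2.452, -1.964, -0.006]
contact_force: [0.1, -0.6, 0.7]
opening: 0.0855
grip_force: 0.0
```

```bash
python3 - <<'E'
from h import *
im,_=grab('scene'); grab('top'); cv2.imwrite('pics/s4.png',im)
for n in('top','scene'):
    W,_=cloud(n); P=W.reshape(-1,3); P=P[(np.hypot(P[:,0]-.5106,P[:,1]-.212)<.05)&(P[:,2]>.1)&(P[:,2]<.2)]
    T=P[P[:,2]>np.nanpercentile(P[:,2],90)-.004]; print(n,len(T),np.median(T,0))
go(510,212,250,-12.7)
E
```

```text
top 257 [0.51180514 0.20983981 0.16032601]
scene 228 [0.51266294 0.21278616 0.15971625]
[0.09821, 0.19922, 0.08723, 0.00172, -0.00176, 0.00026]
t 18.1 [380.3 180.6 301.9] F [ 0.65  0.15 -0.12] open 0.08554150238494497
```

View pics/s4.png

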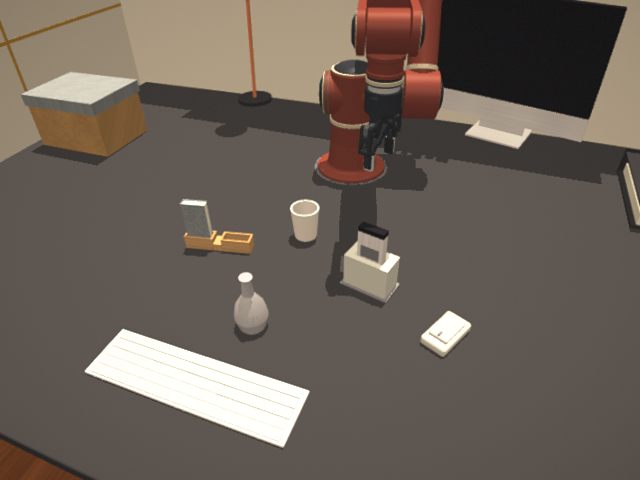

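The cartridge now stands upright in the dock at (372,243), with its top at 160 mm. That is the expected home height; it would be about 183 mm if the spring had pushed it back up. The notebook, vase, mouse and mug haven't moved.

```bash
python3 -c "
from h import *
print(ctrl.finish_job())"
```

```text
the job is handed in; nothing more can be done
None
```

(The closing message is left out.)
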